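Vent a clamp cylinder and draw its circlip with sprung circlip pliers

ROBOT

A 6-joint arm with a two-finger parallel gripper is mounted at the origin on a cart in front of the work surface, level with it; the furniture and walls round the work are solid. World frame = base frame: x ahead of the robot, y to its left, z up, the work surface at z = 0. Lengths are in m, angles in rad, forces in N, time in s.
With the tool pointing down it reaches from about 0.3 to 1 m from the base axis. Payload 5.1 kg.
Tool frame: the origin (TCP) lies between the finger pads; the fingertips stand r.nose_length ahead of it and the grasp point (between the pads) lies 6 mm ahead of it (r.nose_length is the distance from the TCP to the fingertips, in m); z points along the fingers, y is the line along which they close (so a half turn about z gives the same grasp; the last joint's range is limited). The gripper opens to 95 mm and grips with 3 to 60 N. Pads are 20 mm wide; open, the fingers measure 119 mm over their backs; the gripper's body (75 mm by 180 mm) begins 59 mm behind the grasp point.
Start: joints at [-1.216, 0.124, 1.65, -0, 1.367, -0.083], TCP at [0.276, -0.589, 0.24] pointing down, gripper open.
Joint ranges: [-2.61, 2.61], [-1.02, 2.33], [0.03, 2.71], [-1.35, 4.49], [0.32, 2.68], [-2.91, 2.91]. Speed limits (rad/s): [2.57, 2.57, 3.14, 3.14, 3.14, 3.14].

INTERFACE

Orientations are given as [roll, pitch, yaw] about the fixed x, y, z axes, in that order (R = Rz(yaw) Ry(pitch) Rx(roll)).
In Python, from station import r gives the robot as it stands. Calls block until the motion is done:
- r.move_ptp(position, orientation): joint-space move of the TCP to a pose.
- r.move_linear(position, rot=None, max_speed=0.15, guard=None): straight line of the TCP; rot=None keeps the orientation; max_speed is the mean speed in m/s. With guard (N) it stops when the force on the tool has changed by that much, and returns True; else False.
- r.movej(angles): joint-space move.
- r.set_gripper(opening): finger opening in m; the grip force is fixed at half the most; returns when the fingers have stopped.
- r.dwell(seconds).
- r.solve_ik(position, orientation): joint angles nearest the present ones, or None.
- r.sense(): the state.
- r.camera(name): name is "side" or "top"; returns the picture (420x560x3 uint8, red, green, blue); there is no depth.
- r.camera_info(name): a dict with "camera_matrix" (3x3 intrinsics, pixels), "pose" (4x4, takes a point from camera to world coordinates). Camera axes: x right, y up, looking along -z (the intrinsics and any distortion apply to the point x, -y, -z); pixel columns grow to the right and rows downward; lengths in m; the calibration is good to about 2 mm. A picture is of the moment at which its call begins. camera_info takes no time and is no camera call.
A pose or a line that the arm cannot do raises r.PlanningError and nothing moves.
- r.close_job(): hands the job in; it is judged then, once.
Trained networks look in the newest picture that a camera, given by its name, has taken for a name from the list of things; names that differ only in an ending like _2 or _b are one class to them, and where a whole thing is asked for, a point or a joint stands for the part that bears it (a point fixed in the world has none). Each returns a list of dicts, best first, with "score" (0 to 1); they miss things now and then, are a little off and sometimes report something else, mostly with a low value. They report only what shows in the picture. A call takes as long as a camera call. They do not tell look-alikes from the thing itself.
- r.silhouettes(camera, label): "region" (420x560 bool, what is visible of it) and "box" ([left, top, width, height] in pixels, round what is visible of it).
The state is a dict: "clock": time; "joint_pos": joint angles; "joint_vel": joint speeds; "joint_torque": joint torques, N m; "tcp_pos": TCP position; "orientation": TCP orientation; "wrist_force": force on the tool from outside, world axes, zero at the start; "moment": the same for the moment, N m; "gripper_width": finger opening in m; "grasp_force": force on a finger pad.
Only numpy, scipy, OpenCV 4.12 (cv2) and the standard library are available. Lean on these libraries where they do the work, as an engineer would, in place of code of your own. Each camera call takes 0.05 s, during which the arm holds its last target. There are 200 camera calls.

TASK

The clamp cylinder on the bench is to be opened. First push its sprung rod fully down once and let it come back up, to vent trapped pressure; then squeeze the handles of the circlip pliers, whose tips already stand in the circlip, until the handles' pointers meet the engraved lines of the quadrant and the ring clears its groove (not much past the lines, that strains the ring). Keeping the tip gap steady at the lines, lift pliers and circlip level and straight up over the rod until the ring is clear above the rod's end, and finish still holding them there, squeezed to the lines and at rest.

Things in the scene. Friction and masses are not known exactly. Their poses are not given: they have to be found in the camera images.
- cylinder: Short grey hydraulic clamp cylinder standing bore up, fixed: 100 mm diameter body on a 130 x 130 x 14 mm base plate with four bolts, top face at 60 mm. Origin: centre of the base's underside, on the bore's axis; z up. The bore (72 mm diameter) has a groove just under its 6 mm thick lip; the circlip sits in it and cannot be lifted out unless squeezed.
- rod_top (a point): Centre of the top of the cylinder's rod, a 24 mm round steel button on an 18 mm rod that stands up in the middle of the bore (through the circlip); 105 mm above the bench at rest.
- rod (a joint): Stroke of the rod: 0 m at rest (up), 0.020 m fully down, at its stop. The spring pushes back with 3.5 N at the start and 10.5 N at the stop, and brings the rod up again by itself.
- pliers: Internal circlip pliers with bent tips, 0.31 kg, lying level: the tips stand in the lugs of the circlip in the cylinder, the handles' ends rest on a wooden block. Origin: over the circlip's centre (the rod's axis), level with the handles' underside, 68 mm above the bench. x points from handles to nose, z up. Black handles from x = -122 to -234 mm, 14 mm tall (z 0 to 14), 12 mm thick.
- pivot (a point): Pivot of the pliers (pliers frame: x = -72, y = 0, z = 0 mm). A steel quadrant plate is fixed to it, its arc 40 mm behind the pivot and 14 mm above the handles' underside, with an engraved line on either side; each handle carries a small pointer that moves along the arc's rear edge. Nothing of the pliers stands higher than 24 mm above the underside.
- grip (a point): Point midway between the handles, at mid-height (pliers frame: x = -142, y = 0, z = 7 mm), near the centre of mass (x = -128 mm). Here the handles measure 64 mm over their outer faces at rest and 49 mm at the lines (faces then parallel to the pliers' x); they close along the pliers' y. Spring: about 7 N a handle at rest, 16 N at the lines. The block begins about 45 mm farther back.
- jaw (a joint): Closing angle of each handle about the pivot (both move alike): 0 rad at rest (tips 26 mm apart, ring in its groove), 0.107 at the engraved lines (tips 17 mm apart, ring drawn in about 4.5 mm all round and free; the lip overlaps it by 2.5 mm at rest), 0.16 at the end stop. 0.01 rad is 1.4 mm of the width over the handles at the grip point.
- ring (a point): Centre of the underside of the circlip (77 mm outside diameter at rest, 3 mm thick), carried by the pliers' tips; 49.5 mm above the bench at the start, 18.5 mm below the pliers' origin.
- rest_block: Wooden block, 62 x 130 x 68 mm, loose, lying across under the ends of the handles. Origin: centre of its underside.
Things that resemble listed ones, but are neither listed nor needed, are in the scene too. Leave any purple look-alike of the rest_block alone.

How it is judged:
On the way, in this order (a step that is already met when the one before it is completed fails the run):
1. the rod has been pushed fully down (value of joint rod above 0.018 m and value of joint jaw below 0.05 rad), for 0.1 s.
2. the rod is up again and the pliers are squeezed to the lines, the ring still in the bore (value of joint rod below 0.003 m and value of joint jaw between 0.09 and 0.124 rad and height (world z) of ring below 0.062 m), for 0.15 s.
At the end, for the whole second after the job is handed in: Pliers in the gripper's fingers and still, jaw angle 0.107 +-0.017 rad (tip gap 17 +-1.4 mm), circlip level (within 0.25 rad) and above the rod: its underside at least 8 mm above the rod's end, within 50 mm of its axis, no higher than 450 mm; rod up; the pliers touch neither cylinder nor block (value of joint jaw between 0.09 and 0.124 rad and velocity of joint jaw between -0.03 and 0.03 rad/s and height (world z) of ring between 0.113 and 0.45 m and horizontal distance between ring and rod_top below 0.05 m and angle between pliers's own z axis and vertical below 0.25 rad and linear speed of pliers below 0.03 m/s and value of joint rod below 0.003 m and contact force between the fingers and pliers above 5 N and contact force between pliers and cylinder below 0.1 N and contact force between pliers and rest_block below 0.1 N); the arm keeps its last pose, push and grip.
It fails at once if the pliers are squeezed far past the lines and strain the ring (value of joint jaw above 0.14 rad).
It fails at once if the tip gap opens while the ring is out of the bore, and the ring springs off (height (world z) of ring above 0.07 m and value of joint jaw below 0.075 rad).
It also fails if it takes over 45 s, if anything falls off the work surface, if the arm or the gripper's body presses on something with over 40 N, if the wrist force passes 120 N, or if a joint passes its speed limit or range.

## Working session

There is one attempt and no reset: what is moved stays moved. The work goes in short steps, each a Python script; the robot and the scene stay as the last script left them, time stands still between calls to the robot, and variables do not carry over. Pictures are saved under pics/ and viewed, at most 10 in all, crops included, and the job is handed in when it is done.

```bash
mkdir -p pics; ls; python3 - <<'E'
from station import r
import cv2,numpy as np
print(r.nose_length, r.sense())
for c in("top","side"):
    im=r.camera(c); cv2.imwrite(f"pics/{c}0.png",im[:,:,::-1])
    i=r.camera_info(c); print(c,i)
    for l in("cylinder","rod_top","pliers","rest_block"):
        for d in r.silhouettes(c,l): print(c,l,round(d["score"],2),d["box"],d["region"].sum())
E
```

```text
pics
0.025 {'clock': 0.0, 'joint_pos': array([-1.21559255e+00,  1.24509128e-01,  1.65167938e+00, -6.30115954e-06,
        1.36747180e+00, -8.26402562e-02]), 'joint_vel': array([0.00177519, 0.00025371, 0.00030451, 0.00224554, 0.00092325,
       0.00112498]), 'joint_torque': array([ 9.57042321e-04, -4.17597163e+01, -3.59933603e+01,  7.75551028e-02,
        4.89622203e-02, -1.56724059e-04]), 'tcp_pos': array([ 0.27533521, -0.58815457,  0.2383812 ]), 'orientation': array([-3.13953154e+00, -1.64529826e-04,  4.37845138e-01]), 'wrist_force': array([-0.56495819,  0.77755267,  0.56340845]), 'moment': array([-0.02200139, -0.01533464,  0.00394441]), 'grasp_force': 0.0, 'gripper_width': 0.09532503311737976}
top {'camera_matrix': array([[451.49265007,   0.        , 274.15686842],
       [  0.        , 451.49265007, 207.30011477],
       [  0.        ,   0.        ,   1.        ]]), 'pose': array([[-0.02763466,  0.99169154, -0.12563523,  0.43937439],
       [-0.99961697, -0.02722712,  0.00496017, -0.07743986],
       [ 0.00149828,  0.12572418,  0.9920641 ,  0.93214286],
       [ 0.        ,  0.   
[... 425 characters left out ...]
1401,   0.        , 276.2054127 ],
       [  0.        , 519.74161401, 207.22748326],
       [  0.        ,   0.        ,   1.        ]]), 'pose': array([[-0.9899739 ,  0.04174113, -0.13494201,  0.40262892],
       [-0.13975477, -0.42810536,  0.89285744,  0.79452864],
       [-0.02050052,  0.90276436,  0.42964665,  0.48502326],
       [ 0.        ,  0.        ,  0.        ,  1.        ]])}
side cylinder 0.92 [168.6, 189.7, 84.7, 71.6] 3580
side rod_top 0.71 [205.4, 188.2, 8.1, 30.5] 276
side pliers 0.72 [189.2, 200.1, 142.5, 27.8] 1735
side rest_block 0.97 [321.2, 169.0, 60.0, 52.7] 1861
side rest_block 0.88 [304.2, 205.1, 47.1, 66.4] 2121
side rest_block 0.33 [221.9, 197.7, 112.5, 15.9] 586
```

```bash
python3 - <<'E'
import cv2,numpy as np
a=cv2.imread("pics/top0.png")[110:330,180:400]; b=cv2.imread("pics/side0.png")[150:300,140:400]
cv2.imwrite("pics/topc.png",cv2.resize(a,(600,600),interpolation=2)); cv2.imwrite("pics/sidec.png",cv2.resize(b,None,fx=3,fy=3,interpolation=2))
E
```

```text
(no output)
```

View pics/topc.png

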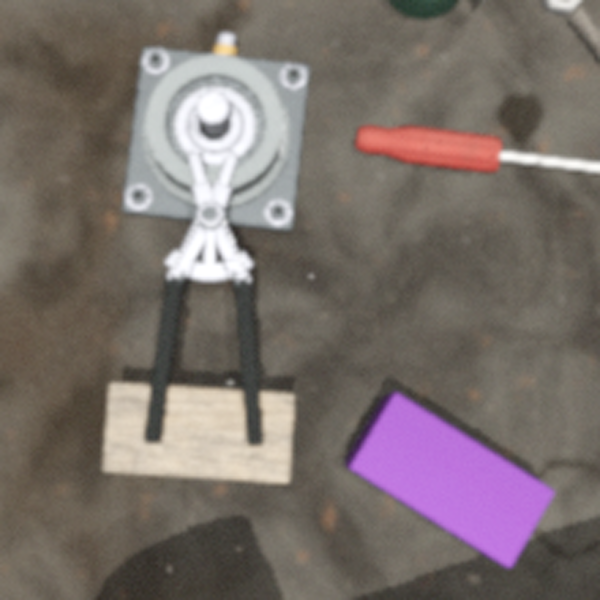

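View pics/sidec.png

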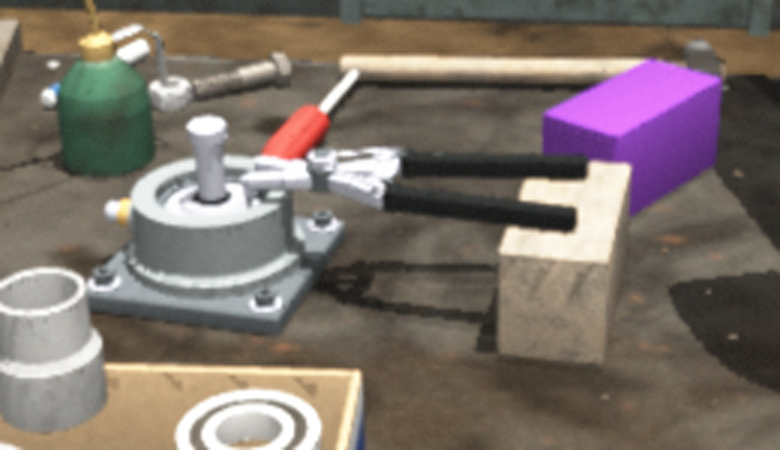

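Top view: the rod button is at about (258,149), the pivot at (257,188) and the handle ends at (236,271) and (273.5,271). The pliers lie nearly along world +x. The natural-wood block is the right one, and the purple look-alike stands apart from it. Next I'll measure with the calibration.

```bash
cat > h.py <<'E'
from station import r
import numpy as np, cv2
def ray(c,u,v):
    i=r.camera_info(c);d=np.linalg.inv(i["camera_matrix"])@[u,v,1];P=i["pose"]
    return P[:3,3],P[:3,:3]@(d*[1,-1,-1])
def onz(c,u,v,z):
    o,d=ray(c,u,v);return o+d*(z-o[2])/d[2]
def proj(c,p):
    i=r.camera_info(c);P=i["pose"];q=P[:3,:3].T@(np.array(p)-P[:3,3])*[1,-1,-1]
    q=i["camera_matrix"]@q;return q[:2]/q[2]
def tri(a,b):
    (o,d),(p,e)=ray("top",*a),ray("side",*b)
    t=np.linalg.lstsq(np.c_[d,-e],p-o,rcond=None)[0];x,y=o+d*t[0],p+e*t[1]
    return (x+y)/2,np.linalg.norm(x-y)
E
python3 - <<'E'
from h import *
print("rod",onz("top",258.1,149.2,.105),onz("side",209.3,191.2,.105),tri((258.1,149.2),(209.3,191.2)))
print("pivot",onz("top",257,188.1,.09))
print("ends",onz("top",236.1,271.3,.082),onz("top",273.5,271.3,.082))
im=cv2.imread("pics/top0.png").astype(int); m=(im.max(2)<60); m[:212]=0; m[246:]=0
# rows between the quadrant and block
for v in range(214,270,6):
    g=cv2.imread("pics/top0.png",0)[v,225:290].astype(float)
    w=np.clip(85-g,0,None)
    s=[]
    for lo,hi in((0,32),(32,65)):
        x=np.arange(225+lo,225+hi);ww=w[lo:hi];s.append((x*ww).sum()/ww.sum())
    a,b=onz("top",s[0],v,.08),onz("top",s[1],v,.08); print(v,np.round(s,1),np.round((a+b)/2,4),round(a[1]-b[1],4))
c=r.silhouettes("top","cylinder")[0]
# bolts from the crop, base top z~.018
B=np.array([[155,61],[294,76],[138,195],[278,212]])/2.727+[180,110]
W=np.array([onz("top",u,v,.02) for u,v in B]);print("bolts",W,W.mean(0))
E
```

```text
rod [ 0.65484626 -0.05448312  0.105     ] [ 0.65364934 -0.05094528  0.105     ] (array([ 0.65497276, -0.05448797,  0.10345552]), np.float64(0.0005416663419003706))
pivot [ 0.58348276 -0.05024298  0.09      ]
ends [ 0.42876082 -0.00744426  0.082     ] [ 0.42683246 -0.07714216  0.082     ]
214 [245.1 269.3] [ 0.5354 -0.0492  0.08  ] 0.0461
220 [243.5 269.7] [ 0.5239 -0.0477  0.08  ] 0.0496
226 [243.3 270.2] [ 0.5125 -0.0478  0.08  ] 0.0509
232 [242.3 270.6] [ 0.5012 -0.0469  0.08  ] 0.0534
238 [242.  270.6] [ 0.4899 -0.0464  0.08  ] 0.0538
244 [240.9 271.3] [ 0.4786 -0.0457  0.08  ] 0.0572
250 [245.5 273.2] [ 0.4672 -0.0517  0.08  ] 0.052
256 [237.5 271.8] [ 0.4562 -0.0426  0.08  ] 0.0645
262 [236.6 273. ] [ 0.445  -0.0426  0.08  ] 0.0683
268 [236.  273.7] [ 0.4339 -0.0424  0.08  ] 0.0706
bolts [[ 0.71405685 -0.00875242  0.02      ]
 [ 0.6994166  -0.11436623  0.02      ]
 [ 0.61064384  0.00581691  0.02      ]
 [ 0.59480744 -0.09905517  0.02      ]] [ 0.65473118 -0.05408923  0.02      ]
```

The measurements agree: the rod triangulates to z = 0.1035 (0.105 given), the bolt mean falls on the rod axis, and the pivot lies where predicted. Pliers yaw is about -0.053 and the grip point (0.513, -0.047). Next I'll push the rod.

```bash
python3 - <<'E'
from h import *
O=[np.pi,0,-0.053]
x,y=.658,-.0543
for p in ([x,y,.2],[.513,-.047,.08]):
  for o in (O,[np.pi,0,np.pi-.053]): print(r.solve_ik(p,o))
r.set_gripper(0.0)
r.move_ptp([x,y,.20],O)
r.move_linear([x,y,.145],max_speed=.1)
f0=r.sense()["wrist_force"]
for z in (.132,.128,.124,.120,.116,.113,.111,.110,.109,.108,.107,.106):
    g=r.move_linear([x,y,z],max_speed=.03,guard=25)
    s=r.sense(); print(z,s["tcp_pos"].round(4),(s["wrist_force"]-f0).round(1),g)
    if g or (s["wrist_force"]-f0)[2]>20: break
r.dwell(.4); s=r.sense(); print(s["tcp_pos"].round(4),(s["wrist_force"]-f0).round(1),s["clock"])
im=r.camera("side"); cv2.imwrite("pics/push.png",cv2.resize(im[120:300,120:380,::-1],None,fx=3,fy=3))
E
```

```text
[-1.63608679e-01  1.72265438e-01  1.66394690e+00 -4.44089210e-16
  1.30538031e+00  1.46018765e+00]
[-0.16360868  0.17226544  1.6639469   0.          1.30538031 -1.68140501]
[-1.95599194e-01 -1.57510703e-02  2.08121107e+00 -4.44089210e-16
  1.07613266e+00  1.42819713e+00]
[-0.19559919 -0.01575107  2.08121107  0.          1.07613266 -1.71339552]
0.132 [ 0.6579 -0.0543  0.1318] [-0.3  0.4  0.2] False
0.128 [ 0.6586 -0.0544  0.1287] [ 0.2 -0.2  3.1] False
0.124 [ 0.6586 -0.0544  0.1246] [1.3 0.3 4. ] False
0.12 [ 0.6586 -0.0544  0.1207] [2.1 0.2 5.9] False
0.116 [ 0.6586 -0.0544  0.117 ] [ 0.3 -0.1  6.1] False
0.113 [ 0.6586 -0.0544  0.1143] [0.4 0.1 8.4] False
0.111 [ 0.6586 -0.0544  0.1125] [0.2 0.6 8.7] False
0.11 [ 0.6586 -0.0544  0.1116] [-0.1  0.5  8.9] False
0.109 [ 0.6586 -0.0544  0.1107] [-1.3  1.1  9. ] False
0.108 [ 0.6587 -0.0544  0.1103] [-1.6  0.6 11. ] False
0.107 [ 0.6587 -0.0544  0.1102] [-3.8  1.5 15.2] False
0.106 [ 0.6587 -0.0544  0.1102] [-6.4  1.2 18.3] False
[ 0.6587 -0.0544  0.1102] [-7.1  0.9 18.4] 8.975
```

View pics/push.png

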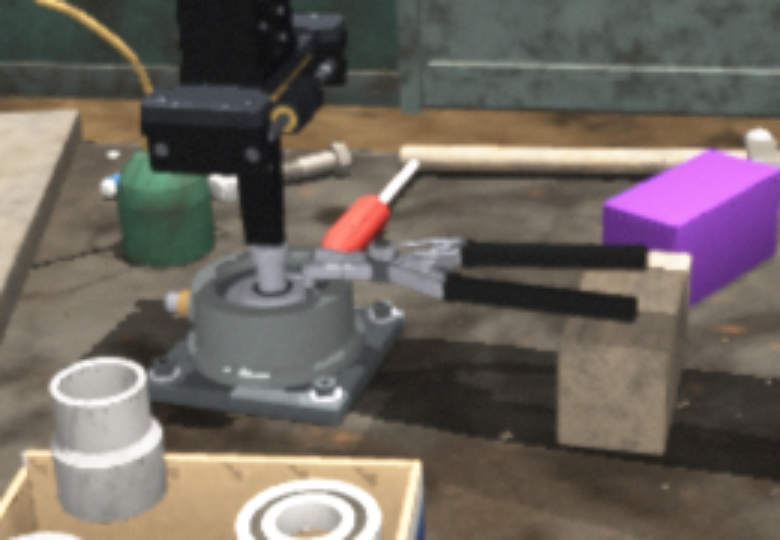

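The rod is on its stop: 20 mm of travel with a sharp force rise, and the picture shows the button down near the bore. Now I'll retract, move over the handles and squeeze in steps.

```bash
python3 - <<'E'
from h import *
O=[np.pi,0,-0.053]
r.move_linear([.658,-.0543,.165],max_speed=.08)
r.set_gripper(.095)
r.move_ptp([.513,-.047,.165],O)
r.move_linear([.513,-.047,.081],max_speed=.1)
f0=r.sense()["wrist_force"]
def st(w):
    s=r.sense();print(w,round(s["gripper_width"],4),round(s["grasp_force"],1),(s["wrist_force"]-f0).round(1),s["moment"].round(2),s["tcp_pos"].round(4),round(s["clock"],2))
st(0)
for w in(.070,.066,.064,.062,.060):
    r.set_gripper(w);st(w)
im=r.camera("top"); cv2.imwrite("pics/g1.png",cv2.resize(im[110:290,180:340,::-1],None,fx=3.3,fy=3.3))
E
```

```text
0 0.0952 0.0 [0. 0. 0.] [ 0.03  0.04 -0.05] [ 0.5137 -0.0471  0.0817] 13.07
0.07 0.0704 0.0 [-0.  -0.5  0.9] [0.06 0.08 0.01] [ 0.513 -0.047  0.081] 13.73
0.066 0.0664 7.0 [-1.2  0.3 -0.1] [0.21 0.07 0.06] [ 0.5129 -0.0469  0.0809] 14.07
0.064 0.064 8.4 [-0.9  1.   0.8] [0.15 0.22 0.05] [ 0.5129 -0.047   0.081 ] 14.36
0.062 0.0622 9.2 [-1.4  1.   2.1] [0.08 0.3  0.06] [ 0.5129 -0.047   0.081 ] 14.64
0.06 0.06 10.4 [-1.6  0.2  1.6] [0.17 0.25 0.09] [ 0.5129 -0.047   0.081 ] 14.93
```

View pics/g1.png

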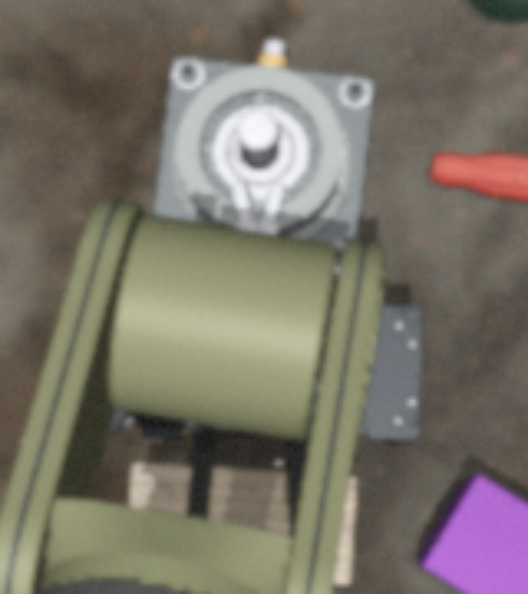

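Contact came at 66 mm and 7 N, exactly what the 0.107 rad flare predicts at the pads' rear edge, and the side force is near zero, so the gripper is centred. I'll squeeze on to the lines.

```bash
python3 - <<'E'
from h import *
def st(w):
    s=r.sense();print(w,round(s["gripper_width"],4),round(s["grasp_force"],1),s["wrist_force"].round(1),s["moment"].round(2),s["tcp_pos"].round(4),round(s["clock"],2))
for w in(.056,.053,.051,.050,.049):
    r.set_gripper(w);st(w)
r.dwell(.2);st(0)
im=r.camera("side"); cv2.imwrite("pics/g2.png",cv2.resize(im[150:270,180:340,::-1],None,fx=5,fy=5,interpolation=2))
E
```

```text
0.056 0.0557 11.8 [-0.4  0.6  0.7] [ 0.09  0.13 -0.01] [ 0.5131 -0.047   0.0811] 15.32
0.053 0.0531 13.0 [-0.6  0.3  1. ] [ 0.06  0.06 -0.02] [ 0.5131 -0.047   0.0811] 15.65
0.051 0.0512 14.1 [-1.   0.8  1.5] [0.02 0.05 0.01] [ 0.5131 -0.047   0.0811] 15.93
0.05 0.05 14.7 [-0.  -0.1  0.5] [ 0.09  0.13 -0.  ] [ 0.5131 -0.047   0.0811] 16.17
0.049 0.0486 15.8 [-0.8 -0.2  0.8] [0.06 0.07 0.05] [ 0.513 -0.047  0.081] 16.4
0 0.0492 15.8 [-1.2  0.1  1.7] [ 0.07  0.12 -0.04] [ 0.5131 -0.047   0.0811] 16.6
```

View pics/g2.png

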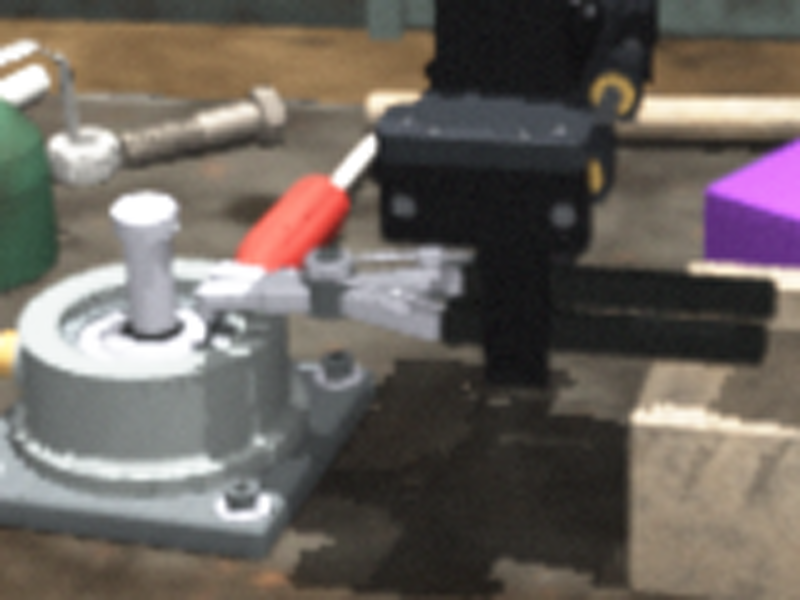

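Width is 49 mm and 15.8 N against the expected 16 N, and the handles look parallel in the side view: the pliers are at the lines. The rod is up. Now I'll lift carefully.

```bash
python3 - <<'E'
from h import *
def st(w):
    s=r.sense();print(w,round(s["gripper_width"],4),round(s["grasp_force"],1),s["wrist_force"].round(1),s["moment"].round(2),s["tcp_pos"].round(4),round(s["clock"],2))
p=[.513,-.047]
for z in(.084,.088,.094,.101):
    g=r.move_linear(p+[z],max_speed=.02,guard=12);st((z,g))
    if g: break
else:
    im=r.camera("side"); cv2.imwrite("pics/l1.png",cv2.resize(im[130:270,180:340,::-1],None,fx=4,fy=4,interpolation=2))
E
```

```text
(0.084, False) 0.0491 14.2 [-0.5  0.5 -2.3] [ 0.03  0.06 -0.01] [ 0.5125 -0.0469  0.0834] 16.95
(0.088, False) 0.0491 14.0 [-1.   0.5 -2.8] [0.05 0.47 0.02] [ 0.5125 -0.0469  0.0878] 17.3
(0.094, False) 0.0491 14.1 [-1.1  0.4 -3.2] [0.12 0.2  0.01] [ 0.5133 -0.047   0.0943] 17.75
(0.101, False) 0.0488 14.2 [ 0.3  1.1 -2.9] [0.04 0.05 0.  ] [ 0.5132 -0.047   0.1013] 18.25
```

View pics/l1.png

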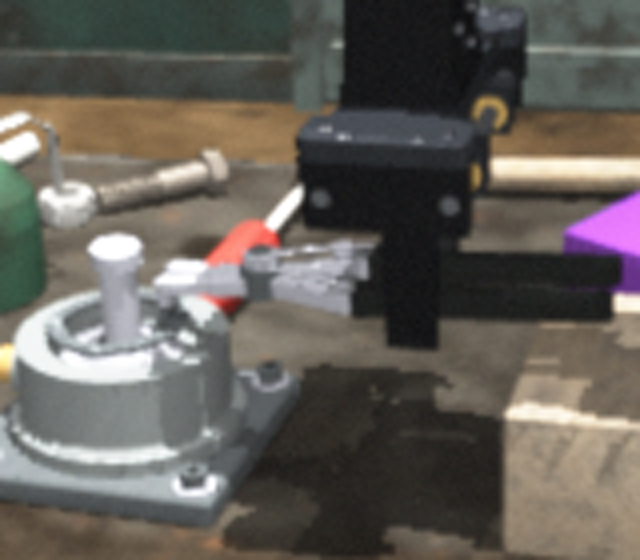

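The ring is out and following level, and the load is about 3 N, the pliers' weight. I'll carry on up.

```bash
python3 - <<'E'
from h import *
def st(w):
    s=r.sense();print(w,round(s["gripper_width"],4),round(s["grasp_force"],1),s["wrist_force"].round(1),s["moment"].round(2),s["tcp_pos"].round(4),round(s["clock"],2))
for z in(.12,.145,.175):
    g=r.move_linear([.513,-.047,z],max_speed=.03,guard=10);st((z,g))
    if g: break
r.dwell(.5);st(0)
im=r.camera("side"); cv2.imwrite("pics/l2.png",cv2.resize(im[100:270,170:340,::-1],None,fx=3.5,fy=3.5,interpolation=2))
E
```

```text
(0.12, False) 0.0493 14.2 [ 0.6 -0.2 -3. ] [ 0.05  0.11 -0.03] [ 0.5129 -0.047   0.1199] 19.08
(0.145, False) 0.0493 14.2 [ 0.4  0.3 -3. ] [ 0.05  0.11 -0.03] [ 0.5128 -0.047   0.1448] 20.07
(0.175, False) 0.0491 14.2 [ 0.4 -0.9 -3.9] [ 0.04  0.09 -0.04] [ 0.5128 -0.047   0.1747] 21.22
0 0.049 14.2 [-0.3 -0.7 -3. ] [0.06 0.03 0.03] [ 0.513 -0.047  0.175] 21.72
```

View pics/l2.png

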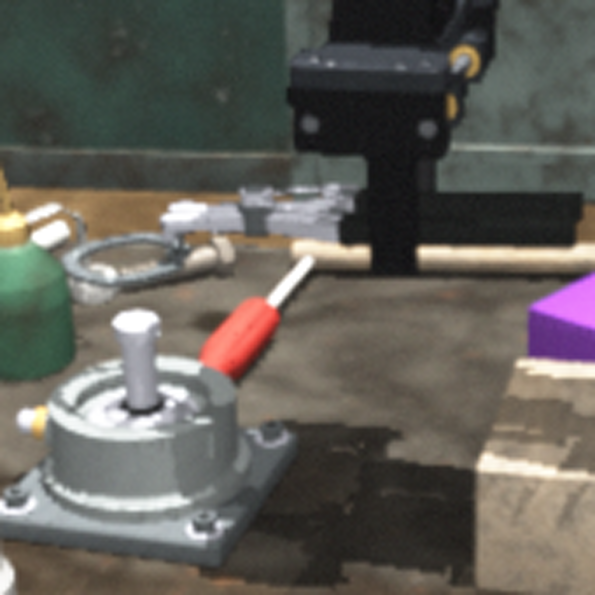

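The ring hangs level well above the rod's end (about 0.143 m), the rod is up, and the pliers are clear of the block and at rest with the width at 49 mm. I'll hand it in.

```bash
python3 -c "
from station import r
print(r.close_job())"
```

```text
the job is handed in; nothing more can be done
None
```

I pushed the rod to its stop and let it return, then squeezed the pliers to the lines (49 mm width) and lifted pliers and circlip level to about 38 mm above the rod's end; the job is handed in with them held still there, but no verdict was returned.

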